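# Empty the spent-tube skip into the discard bin

## Task

Take the red-handled release pin out of the wooden rack, push it through the ringed hole in the sloping panel beside the tube skip until the spring catch lets go and the skip's handle pops up, then stand the pin back in its rack hole. Then lift the handle so that the skip tips forward over its wheels and all six spent tubes drop into the yellow bin, and lower it gently all the way, pressing it down at the end until the catch holds it again. Leave the spare rack, the red-lidded box and the reagent bottle where they are.

Things in the scene. Friction and masses are not known exactly. Their poses are not given: they have to be found in the camera images.
- dock: Discard dock, fixed to the bench: white deck (285 x 215 mm, 60 high) carrying the skip, grey catch housing at its left (+y), yellow bin at its far (+x) end. Origin on the bench under the deck; x runs from the skip's handle to the bin, z up. Its place and yaw vary. In this frame the axle is at x 80, z 90 mm; the housing spans x -140 to -5, y 107 to 182, z 0 to 148 mm.
- skip (a joint): Tipping angle of the stainless tube skip about its axle, rad: 0 (within 0.015) level and held by the catch; about 0.115 once the catch lets go and a spring ejector lifts its tail; 1.25 at the stop, nose down. Tip it to 1.1 or more to empty it. About 0.65 kg; some 4 N at the handle lift it, and it falls back if let go.
- handle (a point): Middle of the skip's black cross handle, 18 mm thick, 118 mm long, parallel to the dock's y, with a 12 mm shaft at each end; 60 mm behind the tub's rear wall, whose top is 20 mm higher. Skip level: 230 mm behind and 35 mm above axle, about which it moves on a circle. The bar can turn in the grip. To re-latch press it down with 5 to 12 N over the last 0.12 rad to just below level (-0.02; stop at -0.03).
- axle (a point): Middle of the skip's wheel axle, 90 mm above the bench, kept in the dock; the skip tips about this line (parallel to the dock's y). The skip is an open tub with a sloping nose, 250 mm long, 176 wide, 50 deep, on two 60 mm wheels at its front end.
- hole (a point): Centre of the mouth of the red-ringed access hole, 17 mm wide, in the steel panel (76 x 98 mm) of the catch housing. The panel slopes 35 degrees and faces up and back to the skip's handle end; the bore runs square to it for 22 mm, so the pin must lean 35 degrees (15 off at most): its shank points sin 35 along the dock's +x and cos 35 down.
- catch_pad (a point): Hidden end of the catch lever, 48 mm straight in from hole along the bore. Push it 4 to 6 mm further along the bore, with some 5 to 15 N, and the catch lets go; it meets a stop at 6.5 mm.
- catch (a joint): Turn of the spring catch, rad: 0 at rest and when holding, clear of the skip from about 0.13, 0.24 at its stop. It springs back by itself.
- pin: The release pin: red cylindrical grip 24 mm thick and 55 mm tall on a steel collar (27 mm wide, 5 mm high) above an 8 mm steel shank 75 mm long. Origin at the underside of the collar, on the axis; z points from the shank to the grip, which spans z 5 to 60 mm. 90 g. At the start it stands in its hole in the wooden rack, its collar on the top plate.
- pin_tip (a point): The tip of the release pin's shank, 75 mm below the pin's origin on its axis.
- pin_rack: Wooden tube rack, 200 x 104 mm, top plate 88 mm high, fixed on the bench, with some lilac-capped tubes standing at its -x end (caps 22 mm above the plate). Origin under its middle; x along its length. Its place changes with that of the spare rack.
- rack_hole (a point): Centre of the release pin's hole (15 mm wide) at the top face of the wooden rack, 88 mm above the bench; the tubes begin 90 mm away from it.
- tube0: One of six spent blood tubes lying in the skip: 13 mm thick, 80 mm long, lilac cap 17 mm wide. Origin at the middle of its length. It belongs in the yellow bin: 200 x 240 mm, walls 110 mm high (42 on the skip's side), at x 123 to 323, y -120 to 120 mm in the dock's frame.
- tube1: One of six spent blood tubes lying in the skip: 13 mm thick, 80 mm long, lilac cap 17 mm wide. Origin at the middle of its length. It belongs in the yellow bin: 200 x 240 mm, walls 110 mm high (42 on the skip's side), at x 123 to 323, y -120 to 120 mm in the dock's frame.
- tube2: One of six spent blood tubes lying in the skip: 13 mm thick, 80 mm long, lilac cap 17 mm wide. Origin at the middle of its length. It belongs in the yellow bin: 200 x 240 mm, walls 110 mm high (42 on the skip's side), at x 123 to 323, y -120 to 120 mm in the dock's frame.
- tube3: One of six spent blood tubes lying in the skip: 13 mm thick, 80 mm long, lilac cap 17 mm wide. Origin at the middle of its length. It belongs in the yellow bin: 200 x 240 mm, walls 110 mm high (42 on the skip's side), at x 123 to 323, y -120 to 120 mm in the dock's frame.
- tube4: One of six spent blood tubes lying in the skip: 13 mm thick, 80 mm long, lilac cap 17 mm wide. Origin at the middle of its length. It belongs in the yellow bin: 200 x 240 mm, walls 110 mm high (42 on the skip's side), at x 123 to 323, y -120 to 120 mm in the dock's frame.
- tube5: One of six spent blood tubes lying in the skip: 13 mm thick, 80 mm long, lilac cap 17 mm wide. Origin at the middle of its length. It belongs in the yellow bin: 200 x 240 mm, walls 110 mm high (42 on the skip's side), at x 123 to 323, y -120 to 120 mm in the dock's frame.
- spare_rack: Bystander: a second wooden rack like the first, loose, with tubes and no pin. 200 x 104 x 110 mm.
- swab_box: Bystander: white box with a red lid, 182 x 132 x 95 mm.
- reagent: Bystander: white reagent bottle with a blue cap, 68 mm wide, 170 mm tall.
Mind the look-alikes: they are no part of the job. Leave any blue or purple look-alike of the pin alone.

How it is judged:
On the way, in this order (a step that is already met when the one before it is completed fails the run):
1. the catch is pushed open with the pin's tip through the hole (value of joint catch above 0.08 rad and distance between pin_tip and catch_pad below 0.016 m).
2. the pin stands in its rack hole again, with the skip let go by the catch (distance between pin and rack_hole below 0.008 m and angle between pin's own z axis and vertical below 0.12 rad and value of joint skip above 0.05 rad), for 0.2 s.
3. the skip is tipped over its wheels and all six tubes are in the bin (value of joint skip above 0.6 rad and x of tube0 in the frame of dock between 0.12 and 0.323 m and y of tube0 in the frame of dock between -0.12 and 0.12 m and z of each of tube0, tube1, tube2, tube3, tube4, tube5 in the frame of dock below 0.08 m and x of tube1 in the frame of dock between 0.12 and 0.323 m and y of tube1 in the frame of dock between -0.12 and 0.12 m and x of tube2 in the frame of dock between 0.12 and 0.323 m and y of tube2 in the frame of dock between -0.12 and 0.12 m and x of tube3 in the frame of dock between 0.12 and 0.323 m and y of tube3 in the frame of dock between -0.12 and 0.12 m and x of tube4 in the frame of dock between 0.12 and 0.323 m and y of tube4 in the frame of dock between -0.12 and 0.12 m and x of tube5 in the frame of dock between 0.12 and 0.323 m and y of tube5 in the frame of dock between -0.12 and 0.12 m), for 0.1 s.
At the end, for the whole second after the job is handed in: All six tubes rest in the yellow bin, the pin stands upright with its collar on the rack at its hole (within 8 mm, 7 degrees), and the skip is down level (within 0.03 rad) and held by the catch (x of tube0 in the frame of dock between 0.12 and 0.323 m and y of tube0 in the frame of dock between -0.12 and 0.12 m and z of each of tube0, tube1, tube2, tube3, tube4, tube5 in the frame of dock below 0.08 m and x of tube1 in the frame of dock between 0.12 and 0.323 m and y of tube1 in the frame of dock between -0.12 and 0.12 m and x of tube2 in the frame of dock between 0.12 and 0.323 m and y of tube2 in the frame of dock between -0.12 and 0.12 m and x of tube3 in the frame of dock between 0.12 and 0.323 m and y of tube3 in the frame of dock between -0.12 and 0.12 m and x of tube4 in the frame of dock between 0.12 and 0.323 m and y of tube4 in the frame of dock between -0.12 and 0.12 m and x of tube5 in the frame of dock between 0.12 and 0.323 m and y of tube5 in the frame of dock between -0.12 and 0.12 m and distance between pin and rack_hole below 0.008 m and angle between pin's own z axis and vertical below 0.12 rad and value of joint skip below 0.03 rad and value of joint catch below 0.08 rad and linear speed of pin below 0.02 m/s and linear speed of each of tube0, tube1, tube2, tube3, tube4, tube5 below 0.05 m/s); the robot touches nothing.
It fails at once if the skip is let drop instead of lowered (falls faster than 2.5 rad/s) (velocity of joint skip below -2.5 rad/s).
It fails at once if a bystander is shifted more than 30 mm or tipped (distance of any of spare_rack, swab_box, reagent from where it was at the start of the episode above 0.03 m or angle between any of spare_rack, swab_box, reagent's own z axis and vertical above 0.3 rad).
It also fails if it takes over 72 s, if anything falls off the work surface, if the arm or the gripper's body presses on something with over 40 N, if the wrist force passes 120 N, or if a joint passes its speed limit or range.

## Robot

A 6-joint arm with a two-finger parallel gripper is mounted at the origin on the work surface. World frame = base frame: x ahead of the robot, y to its left, z up, the work surface at z = 0. Lengths are in m, angles in rad, forces in N, time in s.
With the tool pointing down it reaches from about 0.35 to 0.85 m from the base axis. Payload 8.1 kg.
Tool frame: the origin (TCP) lies midway between the tips of the shut fingers; the grasp point (between the pads) lies robot.grip_depth behind it (robot.grip_depth is the distance from the TCP to the grasp point, in m); z points along the fingers, y is the line along which they close (so a half turn about z gives the same grasp; the last joint's range is limited). The gripper opens to 93 mm and grips with 3 to 60 N. Pads are 15 mm wide; open, the fingers measure 128 mm over their backs; the gripper's body (75 mm by 188 mm) begins 65 mm behind the grasp point.
Start: joints at [-1.366, 0.13, 1.488, -0, 1.523, -0.085], TCP at [0.171, -0.575, 0.219] pointing down, gripper open.
Joint ranges: [-2.96, 2.96], [-0.89, 2.26], [0.02, 2.5], [-1.34, 4.48], [0, 2.73], [-2.66, 2.66]. Speed limits (rad/s): [2.39, 2.39, 2.79, 3.14, 3.14, 3.14].

## Interface

Orientations are given as a rotation vector (axis times angle).
In Python, from plant import robot gives the robot as it stands.
- The arm moves only by the tool carry_out, never from a script. Its argument "rows" is a list of rows, each a list of 6 numbers: the shift along the tool's x, y, z in m, then the turn, a rotation vector about the tool's x, y, z in degrees. A call has 1 to 12 rows; each row is the pose to reach, as a shift and turn from the pose commanded when the call began, along the tool's axes at that moment; what a row does not reach only later rows make up. A row lasts 1/8 s, in which the tool goes at most 62.5 mm and 10.7 degrees, less where a joint would pass 70% of its speed; a pose out of reach is approached as far as the arm can. A call with a gripper value outside its range is refused whole. "jaw" is the closure in counts, from 0 (fully open) to 255 (shut), set as the call begins (left out, the last holds). The fingers move at their own pace and stop on an object; "force" is the grip in N (left out, the last holds). Time passes only in rows, so rows that repeat a pose let the fingers close. It gives the time, the measured TCP pose, the force, the opening and the grip force at its end, in the units of the state.
- robot.read_state(): the state, without advancing time (a new reading comes with each control period).
- robot.read_camera(name): name is "scene" or "top" or "wrist"; returns the picture (400x640x3 uint8, red, green, blue); there is no depth.
- robot.camera_model(name): a dict with "fx", "fy", "cx", "cy" (pixels), "R" (3x3) and "t" (3): a world point X has camera coordinates R X + t; the wrist camera has in their place "mount" (4x4, takes a point from camera to tool coordinates, whose origin is the TCP and whose axes are the flange's). Camera axes: x right, y down, z forward; pixel columns grow to the right and rows downward; lengths in m; the calibration is good to about 2 mm. The wrist camera is an equidistant fisheye: a pixel r from the principal point sees the ray r / f radians off the axis. A picture is of the moment at which its call begins: read the wrist's pose just before it. camera_model takes no time and is no camera call.
- robot.close_job(): hands the job in; it is judged then, once.
Trained networks look in the newest picture that a camera, given by its name, has taken for a name from the list of things; names that differ only in an ending like _2 or _b are one class to them, and where a whole thing is asked for, a point or a joint stands for the part that bears it (a point fixed in the world has none). Each returns a list of dicts, best first, with "conf" (0 to 1); they miss things now and then, are a little off and sometimes report something else, mostly with a low value. They report only what shows in the picture. A call takes as long as a camera call. They do not tell look-alikes from the thing itself.
- robot.outline_of(camera, target): "pixels" (400x640 bool, what is visible of it) and "pixel" ([column, row] in pixels, amid what is visible of it).
The state is a dict: "t": time; "q": joint angles; "dq": joint speeds; "joint_torque": joint torques, N m; "tool_pos": TCP position; "orientation": TCP orientation; "force": force on the tool from outside, world axes, zero at the start; "wrist_torque": the same for the moment, N m; "opening": finger opening in m; "gripper_force": force on a finger pad.
Only numpy, scipy, OpenCV 4.12 (cv2) and the standard library are available. Lean on these libraries where they do the work, as an engineer would, in place of code of your own. Each camera call takes 0.05 s, during which the arm holds its last target. There are 200 camera calls.

## Working session

There is one attempt and no reset: what is moved stays moved. The work goes in short steps, Python scripts to look and compute and a tool call to move; the robot and the scene stay as the last step left them, time stands still between calls to the robot, and variables do not carry over. Pictures are saved under pics/ and viewed, at most 10 in all, crops included, and the job is handed in when it is done.

Besides the shell and the picture viewer there is one more tool, called after "Call:" as name(argument=value, ...) on one line, values as JSON. carry_out: Moves the arm, as the interface text tells. Its arguments: {"type":"object","properties":{"rows":{"type":"array"},"jaw":{"type":"number"},"force":{"type":"number"}},"required":["rows"]}

```bash
ls; mkdir -p pics
python3 - <<'E'
from plant import robot
import cv2,numpy as np
s=robot.read_state(); print(s, robot.grip_depth)
for c in("scene","top"):
    im=robot.read_camera(c); cv2.imwrite(f"pics/{c}0.png",im[:,:,::-1])
    m=robot.camera_model(c); print(c,m)
    for n in("pin","pin_rack","hole","handle","skip","dock","spare_rack","rack_hole","axle","tube0","swab_box","reagent"):
        try:
            print(c,n,[(round(d["conf"],2),np.round(d["pixel"],1).tolist(),int(d["pixels"].sum())) for d in robot.outline_of(c,n)][:8])
        except Exception as e: print(n,e)
print(robot.camera_model("wrist"))
E
```

```text
pics
{'t': 0.0, 'q': array([-1.36644357e+00,  1.31152736e-01,  1.48926686e+00, -2.56249504e-05,
        1.52299912e+00, -8.53422859e-02]), 'dq': array([ 0.00102107, -0.00053634,  0.00068244,  0.00137955, -0.00056529,
        0.00348928]), 'joint_torque': array([-3.88361121e-03, -5.59834385e+01, -4.91772294e+01,  7.64296297e-02,
        3.52117745e-02, -1.90869632e-04]), 'tool_pos': array([ 0.17132593, -0.57442843,  0.2175993 ]), 'orientation': array([-3.10689113e+00, -4.53201399e-01,  2.10593492e-04]), 'force': array([0.54879254, 0.72202742, 0.06122704]), 'wrist_torque': array([ 0.06453438,  0.08249204, -0.0125999 ]), 'gripper_force': 0.0, 'opening': 0.09278685459028833} 0.0188
scene {'fx': 380.97559788651586, 'fy': 380.97559788651586, 'cx': 316.97045062374804, 'cy': 197.05093433196447, 'R': array([[-0.47168528,  0.88175217, -0.0051095 ],
       [ 0.6645808 ,  0.35169112, -0.65927666],
       [-0.57952166, -0.31436678, -0.75188309]]), 't': array([ 0.22980679, -0.33033021,  1.37849298])}
scene pin [(0.81, [404.8, 205.4], 235), (0.8, [493.6, 247.8], 342), (0.61, [442.2, 235.2], 264)]
s
[... 1608 characters left out ...]
, 203.3], 173), (0.5, [338.9, 186.1], 75), (0.49, [380.4, 199.9], 165)]
top swab_box [(0.59, [190.5, 165.0], 4017)]
top reagent [(0.79, [466.2, 187.6], 866), (0.48, [184.3, 232.0], 119), (0.41, [191.5, 166.8], 4009), (0.24, [382.0, 203.6], 120)]
{'fx': 309.70691628693146, 'fy': 309.70691628693146, 'cx': 318.0404129886012, 'cy': 201.40333675919976, 'mount': array([[ 5.21881641e-04, -9.68082500e-01, -2.50631203e-01,
         6.89428916e-02],
       [ 9.99999859e-01,  5.28651280e-04,  4.03122765e-05,
        -1.04888064e-03],
       [ 9.34708971e-05, -2.50631189e-01,  9.68082640e-01,
        -1.67222367e-01],
       [ 0.00000000e+00,  0.00000000e+00,  0.00000000e+00,
         1.00000000e+00]])}
```

View pics/scene0.png

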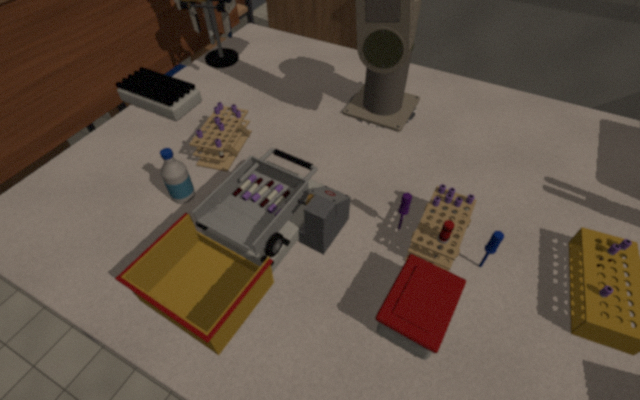

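View pics/top0.png

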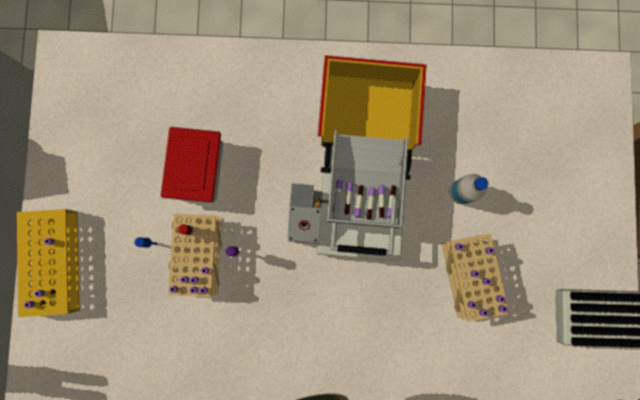

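The scene view shows the red pin at (447,230) in the wooden rack, with purple and blue look-alikes beside it at (405,205) and (494,243). The ring is at (330,195) and the handle at (293,159). In the top view the pin is at (184,230), the ring at (304,225) and the handle at (362,250).

```bash
cat > h.py <<'E'
from plant import robot
import cv2,numpy as np
from scipy.optimize import least_squares
from scipy.spatial.transform import Rotation as Ro
def tool():
    s=robot.read_state(); return Ro.from_rotvec(s["orientation"]).as_matrix(),np.array(s["tool_pos"]),s
def ray(c,px,T=None):
    m=robot.camera_model(c)
    if c=="wrist":
        d=np.array([px[0]-m["cx"],px[1]-m["cy"]]);r=np.hypot(*d);th=r/m["fx"]
        v=np.r_[np.sin(th)*d/max(r,1e-9),np.cos(th)];M=np.array(m["mount"]);R,p=T
        return R@M[:3,3]+p, R@M[:3,:3]@v
    R,t=np.array(m["R"]),np.array(m["t"]); v=R.T@np.r_[(px[0]-m["cx"])/m["fx"],(px[1]-m["cy"])/m["fy"],1]
    return -R.T@t, v/np.linalg.norm(v)
def tri(rays):
    A=sum(np.eye(3)-np.outer(v,v) for o,v in rays); b=sum((np.eye(3)-np.outer(v,v))@o for o,v in rays)
    X=np.linalg.solve(A,b); return X,[round(1e3*np.linalg.norm(np.cross(v,X-o)),1) for o,v in rays]
def onz(r,z): o,v=r; return o+v*(z-o[2])/v[2]
def proj(c,X,T=None):
    m=robot.camera_model(c); X=np.atleast_2d(X)
    if c=="wrist":
        M=np.array(m["mount"]);R,p=T; C=((X-p)@R-M[:3,3])@M[:3,:3]
        rho=np.hypot(C[:,0],C[:,1]);th=np.arctan2(rho,C[:,2]);k=m["fx"]*th/np.maximum(rho,1e-9)
        return np.c_[m["cx"]+k*C[:,0],m["cy"]+k*C[:,1]]
    C=X@np.array(m["R"]).T+np.array(m["t"]); return np.c_[m["cx"]+m["fx"]*C[:,0]/C[:,2],m["cy"]+m["fy"]*C[:,1]/C[:,2]]
def blobs(im,lo,hi,box,n=5,mina=8):
    hsv=cv2.cvtColor(im,cv2.COLOR_RGB2HSV); a=cv2.inRange(hsv,lo,hi)
    if lo[0]==0 and hi[0]<20: a|=cv2.inRange(hsv,(170,lo[1],lo[2]),(180,hi[1],hi[2]))
    m=np.zeros_like(a);x0,y0,x1,y1=box;m[y0:y1,x0:x1]=a[y0:y1,x0:x1]
    k,l,st,ce=cv2.connectedComponentsWithStats(m)
    o=sorted([(int(st[i,4]),ce[i].round(1).tolist(),st[i,:4].tolist()) for i in range(1,k) if st[i,4]>=mina],reverse=True)
    return o[:n]
E
python3 - <<'E'
from h import *
B={c:cv2.imread(f"pics/{c}0.png")[:,:,::-1].copy() for c in("scene","top")}
red=((0,90,60),(10,255,255)); blk=((0,0,0),(180,255,35))
P={}
print("pin",blobs(B["scene"],*red,(425,210,470,250)),blobs(B["top"],*red,(165,215,205,245)))
print("ring",blobs(B["scene"],*red,(310,180,350,210),mina=3),blobs(B["top"],*red,(285,210,325,240),mina=3))
print("han",blobs(B["scene"],*blk,(265,140,320,180)),blobs(B["top"],*blk,(325,235,400,262)))
w=[cv2.resize(B["scene"][130:230,230:370],None,fx=4,fy=4,interpolation=2)[:,:,::-1],cv2.resize(B["top"][200:260,280:420],None,fx=4,fy=4,interpolation=2)[:,:,::-1]]
w=np.vstack(w)[:600]; cv2.imwrite("pics/crop.png",w)
E
```

```text
pin [(113, [448.8, 227.1], [444, 220, 11, 19])] [(81, [182.7, 228.8], [178, 224, 10, 10])]
ring [(12, [332.2, 194.2], [329, 193, 6, 3]), (6, [326.8, 191.2], [325, 191, 5, 2])] [(58, [303.9, 224.4], [298, 220, 12, 10])]
han [(171, [292.1, 158.6], [274, 150, 37, 19])] [(252, [362.2, 249.9], [338, 246, 48, 9])]
```

View pics/crop.png

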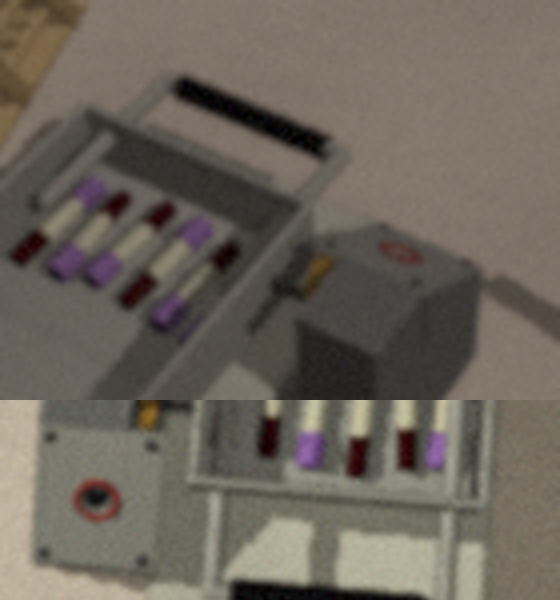

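The crop shows the ring at scene (330.2,192.5) and top (304.2,225). The handle ends and the panel's four screws are clear too.

```bash
cat >> h.py <<'E'
def dockpt(x,P): # P in dock frame -> world; x=[x,y,yaw]
    c,s=np.cos(x[2]),np.sin(x[2]);P=np.atleast_2d(P);return np.c_[x[0]+c*P[:,0]-s*P[:,1],x[1]+s*P[:,0]+c*P[:,1],P[:,2]]
E
python3 - <<'E'
from h import *
B={c:cv2.imread(f"pics/{c}0.png")[:,:,::-1].copy() for c in("scene","top")}
ring=tri([ray("scene",(330.2,192.5)),ray("top",(304.2,225))]);print("ring",ring)
han=tri([ray("scene",(292.1,158.6)),ray("top",(362.2,249.9))]);print("handle",han)
hL=tri([ray("scene",(311,166.5)),ray("top",(338,249))]);hR=tri([ray("scene",(274.3,151)),ray("top",(386,251))]);print(hL,hR)
pin=tri([ray("scene",(448.8,227.1)),ray("top",(182.7,228.8))]);print("pin",pin)
# refine pin: image centroid of the grip silhouette vs projected cylinder (base z 88+5..148)
def cyl(xy):
    t=np.linspace(0,2*np.pi,40);r=.012
    return np.array([[xy[0]+r*np.cos(a),xy[1]+r*np.sin(a),z] for z in(.093,.148) for a in t])
def cen(c,xy):
    m=np.zeros((1600,2560),np.uint8);h=cv2.convexHull((proj(c,cyl(xy))*4).astype(np.int32));cv2.fillConvexPoly(m,h,1)
    y,x=np.nonzero(m);return np.array([x.mean(),y.mean()])/4
obs={"scene":(448.8,227.1),"top":(182.7,228.8)}
for cs in (("scene",),("top",),("scene","top")):
    r=least_squares(lambda p:np.concatenate([cen(c,p)-obs[c] for c in cs]),pin[0][:2],diff_step=1e-2);print("pinxy",cs,r.x,r.fun)
# dock from handle ends(±59 at x=-150,z=125) 
PT=np.array([[-.15,.059,.125],[-.15,-.059,.125]])
ob={"scene":[(311,166.5),(274.3,151)],"top":[(338,249),(386,251)]}
for cs in (("scene",),("top",),("scene","top")):
    r=least_squares(lambda x:np.concatenate([(proj(c,dockpt(x,PT))-ob[c]).ravel() for c in cs]),[han[0][0]+.15,han[0][1],0]);print("dock",cs,r.x,r.fun.round(1))
    R=Ro.from_euler("z",r.x[2]).as_matrix();print("ring in dock",R.T@(ring[0]-[r.x[0],r.x[1],0]))
E
```

```text
ring (array([0.55715345, 0.07276413, 0.1166794 ]), [np.float64(2.2), np.float64(2.2)])
handle (array([ 0.50126423, -0.06925905,  0.12319192]), [np.float64(1.9), np.float64(1.9)])
(array([ 0.50180188, -0.01121109,  0.12063694]), [np.float64(1.7), np.float64(1.7)]) (array([ 0.50018473, -0.12616338,  0.12564613]), [np.float64(2.2), np.float64(2.2)])
pin (array([0.538439  , 0.36102091, 0.13231599]), [np.float64(1.7), np.float64(1.7)])
pinxy ('scene',) [0.52875034 0.36319202] [ 0.01305364 -0.00280512]
pinxy ('top',) [0.53903189 0.3614409 ] [ 0.00763441 -0.00096774]
pinxy ('scene', 'top') [0.53486211 0.36251262] [-1.05705253  1.816768   -0.55643351  1.70032383]
dock ('scene',) [ 0.65163147 -0.07436635 -0.05579953] [ 0.1  0.1 -0.1 -0.1]
ring in dock [-0.10253652  0.14163239  0.1166794 ]
dock ('top',) [ 0.65189945 -0.07190314 -0.01028559] [-0.5 -0.   0.5  0. ]
ring in dock [-0.09622895  0.14368511  0.1166794 ]
dock ('scene', 'top') [ 0.6514979  -0.07256802 -0.02644972] [-0.4 -0.7 -1.2 -0.1 -1.2 -0.3 -0.3  0.5]
ring in dock [-0.09815499  0.14278622  0.1166794 ]
```

```bash
cat >> h.py <<'E'
YAW=-0.02
def frame(yaw=YAW,tilt=0.,spin=0.):
    # tool z leans by tilt towards dock +x, tool y along dock +y
    s,c=np.sin(tilt),np.cos(tilt);z=np.array([s,0,-c]);y=np.array([0,1.,0]);x=np.cross(y,z)
    return Ro.from_euler("z",yaw).as_matrix()@np.c_[x,y,z]@Ro.from_euler("z",spin).as_matrix()
def to(p,R):
    Rc,pc,s=tool(); d=Rc.T@(np.array(p)-pc); w=Ro.from_matrix(Rc.T@R).as_rotvec(degrees=True)
    print("shift",d.round(4).tolist(),"turn",w.round(1).tolist(),"rows>=",round(max(np.linalg.norm(d)/.0625,np.linalg.norm(w)/10.7),1))
E
python3 - <<'E'
from h import *
t=np.radians(35);R=frame(tilt=t);h=np.array([.557,.073,.117])
to(h-.16*R[:,2],R)
E
```

```text
shift [0.4672, -0.5388, -0.0294] turn [-49.0, -7.6, -155.4] rows>= 15.2
```

Call:
carry_out(rows=[[0.467,-0.539,-0.029,-49,-7.6,-155.4],[0.467,-0.539,-0.029,-49,-7.6,-155.4],[0.467,-0.539,-0.029,-49,-7.6,-155.4],[0.467,-0.539,-0.029,-49,-7.6,-155.4],[0.467,-0.539,-0.029,-49,-7.6,-155.4],[0.467,-0.539,-0.029,-49,-7.6,-155.4],[0.467,-0.539,-0.029,-49,-7.6,-155.4],[0.467,-0.539,-0.029,-49,-7.6,-155.4],[0.467,-0.539,-0.029,-49,-7.6,-155.4],[0.467,-0.539,-0.029,-49,-7.6,-155.4],[0.467,-0.539,-0.029,-49,-7.6,-155.4],[0.467,-0.539,-0.029,-49,-7.6,-155.4]])

```text
t: 2.8
tool_pos: [0.4653, 0.0788, 0.2476]
orientation: [0.812, 2.459, -0.008]
force: [-0.3, 0.4, 0.6]
opening: 0.0927
gripper_force: 0.0
```

Run:
```python
from h import *
t=np.radians(35);R=frame(tilt=t);h=np.array([.557,.073,.117])
print(tool()[2]["q"].round(2));to(h-.16*R[:,2],R)
```

```text
[ 0.31 -0.74  2.24 -0.34  1.2  -0.57]
shift [-0.0024, -0.0032, 0.0003] turn [-10.2, -1.8, -32.4] rows>= 3.2
```

Call:
carry_out(rows=[[-0.002,-0.003,0,-10.2,-1.8,-32.4],[-0.002,-0.003,0,-10.2,-1.8,-32.4],[-0.002,-0.003,0,-10.2,-1.8,-32.4],[-0.002,-0.003,0,-10.2,-1.8,-32.4],[-0.002,-0.003,0,-10.2,-1.8,-32.4]])

```text
t: 3.42
tool_pos: [0.475, 0.0743, 0.2484]
orientation: [0.044, 2.54, -0.015]
force: [0.0, 0.0, -0.1]
opening: 0.0929
gripper_force: 0.0
```

Run:
```python
from h import *
t=np.radians(35);R=frame(tilt=t);h=np.array([.557,.073,.117])
Rc,p,s=tool();print(s["q"].round(2));to(h-.16*R[:,2],R)
im=robot.read_camera("wrist");cv2.imwrite("pics/w1.png",im[:,:,::-1]);np.savez("w1.npz",R=Rc,p=p)
print(proj("wrist",h,(Rc,p)),proj("wrist",dockpt([.6515,-.0725,YAW],[[-.15,.059,.125],[-.15,-.059,.125]]),(Rc,p)))
```

```text
[ 0.12 -0.89  2.33 -0.1   1.11 -1.4 ]
shift [0.0082, 0.0002, -0.0053] turn [-0.5, -0.5, -0.7] rows>= 0.2
[[318.68022733 182.18597291]] [[228.90109796 150.69215609]
 [127.66383536 157.08903413]]
```

View pics/w1.png

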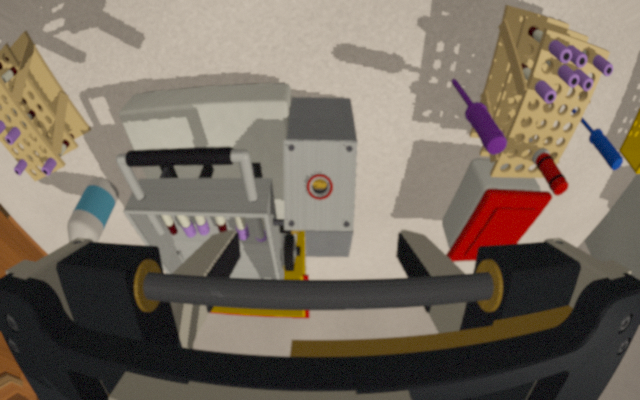

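The wrist view looks along the bore: ring at (319,186), panel screws around it, and the handle running from (127,157) to (236,157). The red pin is at (552,173).

Run:
```python
from h import *
im=cv2.imread("pics/w1.png")[:,:,::-1].copy();d=np.load("w1.npz");T=(d["R"],d["p"])
print("ring",blobs(im,(0,90,60),(10,255,255),(295,160,345,215)))
print("handle",blobs(im,(0,0,0),(180,255,45),(110,140,250,172)))
a=cv2.cvtColor(im,cv2.COLOR_RGB2GRAY);print(a[150:166:3,120:260:4])
rc=blobs(im,(0,90,60),(10,255,255),(295,160,345,215))[0]
px=(rc[2][0]+rc[2][2]/2-.5,rc[2][1]+rc[2][3]/2-.5);print(px)
W=ray("wrist",px,T);print("on z=.117",onz(W,.117))
print(tri([W,ray("top",(304.2,225))]),tri([W,ray("scene",(330.2,192.5))]),tri([W,ray("top",(304.2,225)),ray("scene",(330.2,192.5))]))
```

```text
ring [(210, [319.7, 186.3], [307, 174, 26, 26])]
handle [(1634, [180.1, 157.7], [127, 148, 104, 24])]
[[134 131 114  90 108  95  84  69  60  64  50  39  39  33  28  28  23  23
   26  16  15  23  23  21  16  14  16  13  97 111 110 114 125 127 124]
 [124 115  33  13  17  23  25  21  30  18  21  23  22  20  17  25  29  21
   20  26  24  20  23  23  23  17  21   7 135 141 141 145 135 130 127]
 [126 109  25  24  26  25  28  25  27  30  28  32  27  27  28  28  26  30
   35  27  29  28  30  26  28  28  28  34 161 164 162 165 154 127 127]
 [160 134  29  23  18  28  28  26  29  27  22  32  24  30  28  27  26  25
   28  28  20  27  28  30  29  37  27  33 151 155 156 163 157 126 128]
 [159 147  26  22  31  29  25  30  22  21  26  22  21  25  25  24  26  24
   26  26  27  25  28  22  26  28  28  27  92 133 133 161 159 101  91]
 [155 158  70  41  50  47  50  60  59  62  34  28  25  30  89  90  84  90
   95  97  91  31  21  66 103 100 102 107 121 130 125 161 163  74  22]]
(319.5, 186.5)
on z=.117 [0.56361791 0.07366322 0.117     ]
(array([0.5578319 , 0.07222739, 0.12245189]), [np.float64(1.6), np.float64(1.6)]) (array([0.55938381, 0.07499267, 0.12056409]), [np.float64(1.3), np.float64(1.3)]) (array([0.55857415, 0.0734328 , 0.12014557]), [np.float64(1.3), np.float64(2.8), np.float64(2.5)])
```

Run:
```python
from h import *
d=np.load("w1.npz");T=(d["R"],d["p"])
PT=np.array([[-.15,.059,.125],[-.15,-.059,.125]])
ob={"scene":[(311,166.5),(274.3,151),(330.2,192.5)],"top":[(338,249),(386,251),(304.2,225)],"wrist":[(231.5,157),(126.5,158),(319.5,186.5)]}
C=list(ob)
def f(v):
    x=v[:3];h=v[3:6];o=v[6:].reshape(3,3);P=dockpt(x,np.vstack([PT,h]));r=[]
    for i,c in enumerate(C): r.append((proj(c,P+o[i],T)-ob[c]).ravel()/(.7 if c!="wrist" else 1))
    return np.concatenate(r+[(h-[-.1,.1445,.12])/.002,v[6:]/.002])
r=least_squares(f,np.r_[.6515,-.0725,-.02,-.1,.1445,.12,np.zeros(9)],x_scale=.01)
print(r.x[:6].round(4),"offs",(1e3*r.x[6:]).round(1),r.fun[:18].round(1),r.cost)
print("hole",dockpt(r.x[:3],r.x[3:6]))
cov=np.linalg.inv(r.jac.T@r.jac);print(np.sqrt(np.diag(cov))[:6].round(4))
```

```text
[ 0.6522 -0.076  -0.0513 -0.1013  0.1444  0.1188] offs [-0.7  1.6 -0.3 -0.4 -1.9 -0.1  1.   0.2  2.7] [-0.1 -0.  -0.4 -0.1 -0.3 -0.1 -0.7 -1.5  0.5  1.4 -0.5 -0.1 -0.9 -1.6
  1.3  0.7 -0.1  0.4] 7.877396202788128
hole [[0.5584467  0.07340861 0.11883406]]
[0.0015 0.0019 0.0091 0.0014 0.001  0.0013]
```

Run:
```python
from h import *
im=cv2.imread("pics/top0.png")[:,:,::-1].copy();hsv=cv2.cvtColor(im,cv2.COLOR_RGB2HSV)
m=((hsv[...,0]<8)|(hsv[...,0]>172))&(hsv[...,1]>120)
pts=[(x,np.mean(np.nonzero(m[50:75,x])[0])+50) for x in range(332,421) if m[50:75,x].any()]
W=np.array([onz(ray("top",p),.11) for p in pts]);k=np.polyfit(W[:,1],W[:,0],1);print("far rim yaw",-np.arctan(k[0]),(W[:,0]-np.polyval(k,W[:,1])).std())
for rng in((60,66,135),):
    for lo,hi in((315,335),(415,432)):
        p=[(np.mean(np.nonzero(m[y,lo:hi])[0])+lo,y) for y in range(70,128) if m[y,lo:hi].any()]
        if len(p)>8:
            V=np.array([onz(ray("top",q),.11) for q in p]);k=np.polyfit(V[:,0],V[:,1],1);r=V[:,1]-np.polyval(k,V[:,0]);print("side yaw",np.arctan(k[0]),len(p),r.std(),np.polyval(k,.88))
print("far x at y=-.08",np.polyval(np.polyfit(W[:,1],W[:,0],1),-.08))
```

```text
far rim yaw -0.05377936795240997 0.00044477359532974983
side yaw -0.052179019141454085 58 0.0004961760702438234 0.036999474830063515
side yaw -0.04830555341056342 58 0.0005623768774169641 -0.21497189246396
far x at y=-.08 0.9810318126464549
```

```bash
sed -i 's/YAW=-0.02/YAW=-0.051/' h.py
python3 - <<'E'
from h import *
to([.537,.362,.225],frame())
E
```

```text
shift [-0.0297, 0.2896, 0.0484] turn [0.2, 34.5, 0.9] rows>= 4.7
```

Call:
carry_out(rows=[[-0.03,0.29,0.048,0.2,34.5,0.9],[-0.03,0.29,0.048,0.2,34.5,0.9],[-0.03,0.29,0.048,0.2,34.5,0.9],[-0.03,0.29,0.048,0.2,34.5,0.9],[-0.03,0.29,0.048,0.2,34.5,0.9],[-0.03,0.29,0.048,0.2,34.5,0.9],[-0.03,0.29,0.048,0.2,34.5,0.9],[-0.03,0.29,0.048,0.2,34.5,0.9]])

```text
t: 4.47
tool_pos: [0.5362, 0.363, 0.2246]
orientation: [-0.076, -3.139, 0.002]
force: [0.1, -0.3, 0.7]
opening: 0.0932
gripper_force: 0.0
```

Run:
```python
from h import *
R,p,s=tool();im=robot.read_camera("wrist");cv2.imwrite("pics/w2.png",im[:,:,::-1]);np.savez("w2.npz",R=R,p=p);T=(R,p)
print(s["q"].round(2),p)
q=proj("wrist",[.537,.362,.12],T)[0];print(q)
b=blobs(im,(0,90,60),(10,255,255),tuple(int(v) for v in(q[0]-50,q[1]-60,q[0]+50,q[1]+60)));print(b)
def cyl(xy):
    t=np.linspace(0,2*np.pi,40);r=.012
    return np.array([[xy[0]+r*np.cos(a),xy[1]+r*np.sin(a),z] for z in(.093,.148) for a in t])
def cen(xy):
    m=np.zeros((1600,2560),np.uint8);cv2.fillConvexPoly(m,cv2.convexHull((proj("wrist",cyl(xy),T)*4).astype(np.int32)),1)
    y,x=np.nonzero(m);return np.array([x.mean(),y.mean(),len(x)**.5/2])/4
r=least_squares(lambda v:cen(v)[:2]-b[0][1],[.537,.362],diff_step=1e-2);print(r.x,r.fun,cen(r.x))
```

```text
[ 0.52  0.26  1.33 -0.    1.55 -1.01] [0.53618191 0.36295113 0.22462899]
[316.1427362  201.85567276]
[(833, [311.8, 207.5], [298, 188, 28, 39]), (17, [279.0, 260.0], [271, 260, 17, 1])]
[0.53992649 0.35819627] [-0.00249729 -0.00852654] [311.79750271 207.49147346  15.64099182]
```

View pics/w2.png

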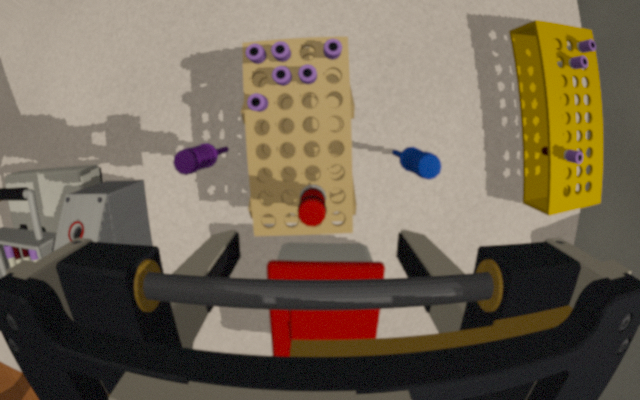

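The wrist view shows the red pin at (312,207) in the rack, with clear space for the fingers. The purple pin is at (195,158) and the blue one at (420,163).

Run:
```python
from h import *
to([.5395,.359,.102],frame())
```

```text
shift [-0.0032, -0.003, 0.1235] turn [-0.0, -0.0, 0.1] rows>= 2.0
```

Call:
carry_out(rows=[[-0.003,-0.003,0.06,0,0,0],[-0.003,-0.003,0.1,0,0,0],[-0.003,-0.003,0.123,0,0,0],[-0.003,-0.003,0.123,0,0,0]])

```text
t: 5.03
tool_pos: [0.5383, 0.3575, 0.1012]
orientation: [-0.08, -3.137, 0.003]
force: [0.7, 0.5, 0.1]
opening: 0.0932
gripper_force: 0.0
```

Call:
carry_out(rows=[[0,0,0,0,0,0],[0,0,0,0,0,0],[0,0,0,0,0,0],[0,0,0,0,0,0],[0,0,0,0,0,0],[0,0,0,0,0,0]], jaw=255, force=40)

```text
t: 5.78
tool_pos: [0.5392, 0.3596, 0.102]
orientation: [-0.077, -3.14, 0.0]
force: [-0.5, 0.2, 0.4]
opening: 0.0377
gripper_force: 0.0
```

Call:
carry_out(rows=[[0,0,0,0,0,0],[0,0,0,0,0,0],[0,0,0,0,0,0],[0,0,0,0,0,0]])

```text
t: 6.28
tool_pos: [0.5393, 0.3595, 0.1021]
orientation: [-0.077, -3.14, 0.0]
force: [0.3, 0.9, -0.3]
opening: 0.0235
gripper_force: 40.0
```

Run:
```python
from h import *
s=tool()[2];print(np.r_[s["tool_pos"],s["orientation"]].tolist())
t=np.radians(35);R=frame(tilt=t);h=np.array([.5585,.0734,.1195])
p=h-.12*R[:,2];print(p)
to(p,R)
```

```text
[0.5392611096629247, 0.35954769947554927, 0.102083814780942, -0.07747889501000456, -3.1395471619015827, 0.00044243971551494307]
[0.48976032 0.07690877 0.21779825]
shift [0.0356, -0.2848, -0.1156] turn [0.0, -35.1, 0.1] rows>= 5.0
```

Call:
carry_out(rows=[[0,0,-0.02,0,0,0],[0,0,-0.06,0,0,0],[0,0,-0.11,0,0,0],[0,0,-0.15,0,0,0],[0,0,-0.15,0,0,0]])

```text
t: 6.9
tool_pos: [0.5417, 0.3609, 0.2594]
orientation: [0.077, 3.133, 0.008]
force: [-0.0, -0.2, -0.7]
opening: 0.0234
gripper_force: 40.0
```

Run:
```python
from h import *
t=np.radians(35);R=frame(tilt=t);h=np.array([.5585,.0734,.1195])
p=h-.12*R[:,2];s=tool()[2];print(s["force"],s["opening"])
to(p,R)
```

```text
[-0.03474271 -0.22801918 -0.65435951] 0.023377676315452667
shift [0.0382, -0.2865, 0.0398] turn [0.3, -34.6, 0.0] rows>= 4.7
```

Call:
carry_out(rows=[[0.008,-0.06,0,0,-8,0],[0.016,-0.12,0,0.1,-16,0],[0.024,-0.18,0,0.2,-24,0],[0.032,-0.24,0.01,0.3,-32,0],[0.038,-0.286,0.03,0.3,-34.6,0],[0.038,-0.286,0.04,0.3,-34.6,0],[0.038,-0.286,0.04,0.3,-34.6,0],[0.038,-0.286,0.04,0.3,-34.6,0]])

```text
t: 7.9
tool_pos: [0.488, 0.0762, 0.2136]
orientation: [0.063, 2.537, -0.026]
force: [0.6, 0.1, -1.0]
opening: 0.0234
gripper_force: 40.0
```

Run:
```python
from h import *
t=np.radians(35);R=frame(tilt=t);h=np.array([.5585,.0734,.1195])
to(h-.12*R[:,2],R)
Rc,p,s=tool();im=robot.read_camera("wrist");cv2.imwrite("pics/w3.png",im[:,:,::-1]);np.savez("w3.npz",R=Rc,p=p);T=(Rc,p)
print(s["q"].round(2),"hole",proj("wrist",h,T),"tip",proj("wrist",p+Rc@[0,0,.089],T),"collar",proj("wrist",p+Rc@[0,0,.014],T))
print(blobs(im,(0,90,60),(10,255,255),(260,120,380,260)))
cv2.imwrite("pics/w3c.png",cv2.resize(im[120:280,220:420],None,fx=4,fy=3.7)[:,:,::-1][:600])
```

```text
shift [-0.0038, 0.0007, -0.0025] turn [-0.2, -0.4, 0.1] rows>= 0.1
[ 0.13 -0.83  2.37 -0.13  1.01 -1.35] hole [[318.18616504 201.3855322 ]] tip [[316.8228596  204.43654765]] collar [[316.39647651 235.52353984]]
[(873, [317.5, 241.6], [295, 225, 47, 35]), (218, [318.7, 201.3], [304, 190, 30, 26]), (180, [317.6, 256.6], [300, 253, 36, 7])]
```

View pics/w3c.png

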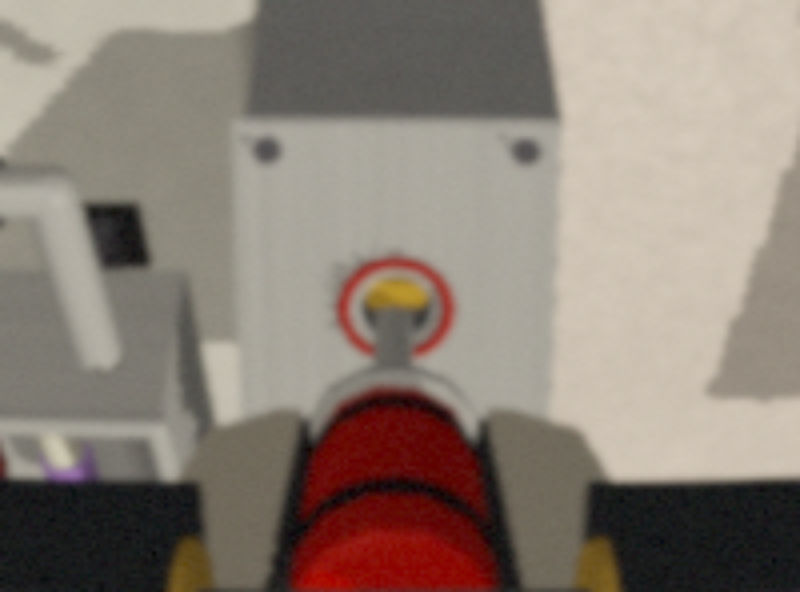

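The crop shows the ring centred at wrist (319,203) with the yellow pad visible inside it. The shank tip is at about (318.5,204), and the collar's top arc is at row 219.5.

Run:
```python
from h import *
d=np.load("w3.npz");T=(d["R"],d["p"]);R,p=T
im=cv2.imread("pics/w3.png")[:,:,::-1]
print("col profile r,g,b at 318..319", [(y,im[y,317:321].mean(0).round().astype(int).tolist()) for y in range(186,232)])
for xo in(-.004,-.002,0,.002):
    f=lambda r,z:proj("wrist",p+R@[xo+r,0,z],T)[0].round(1).tolist()
    print(xo,"tip+edge",f(.004,.089),"tip centre",f(0,.089),"collar bottom edge",f(.0135,.014),"collar top",f(.0135,.009))
# hole in tool frame at several depths
o,v=ray("wrist",(319,203),(np.eye(3),np.zeros(3)))
h=R.T@(np.array([.5585,.0734,.1195])-p);print("hole est tool",h.round(4))
for z in(.115,.118,.121): print(z,(o+v*(z-o[2])/v[2]).round(4))
```

```text
col profile r,g,b at 318..319 [(186, [164, 161, 152]), (187, [155, 149, 140]), (188, [146, 132, 123]), (189, [144, 107, 99]), (190, [147, 69, 62]), (191, [158, 67, 59]), (192, [161, 105, 95]), (193, [162, 136, 120]), (194, [159, 142, 117]), (195, [156, 133, 88]), (196, [163, 132, 50]), (197, [178, 143, 47]), (198, [182, 148, 44]), (199, [182, 146, 47]), (200, [172, 138, 40]), (201, [160, 128, 46]), (202, [141, 114, 59]), (203, [119, 101, 76]), (204, [103, 96, 85]), (205, [98, 95, 89]), (206, [97, 94, 88]), (207, [97, 94, 88]), (208, [97, 94, 88]), (209, [97, 94, 88]), (210, [97, 95, 88]), (211, [96, 94, 88]), (212, [95, 94, 88]), (213, [96, 95, 88]), (214, [96, 94, 88]), (215, [97, 94, 88]), (216, [98, 96, 90]), (217, [97, 95, 88]), (218, [96, 94, 88]), (219, [106, 104, 97]), (220, [123, 120, 112]), (221, [132, 128, 119]), (222, [134, 130, 121]), (223, [130, 118, 110]), (224, [120, 93, 86]), (225, [102, 58, 52]), (226, [75, 27, 23]), (227, [46, 14, 12]), (228, [34, 12, 12]), (229, [52, 16, 15]), (230, [76, 8, 7]), (231, [93, 10, 8])]
-0.004 tip+edge [316.8, 204.4] tip centre [316.8, 208.9] collar bottom edge [316.4, 221.1] collar top [316.3, 223.7]
-0.002 tip+edge [316.8, 202.2] tip centre [316.8, 206.7] collar bottom edge [316.4, 218.0] collar top [316.3, 220.5]
0 tip+edge [316.8, 199.9] tip centre [316.8, 204.4] collar bottom edge [316.4, 214.9] collar top [316.3, 217.3]
0.002 tip+edge [316.8, 197.6] tip centre [316.8, 202.2] collar bottom edge [316.4, 211.7] collar top [316.3, 214.1]
hole est tool [-0.0046  0.0012  0.1175]
0.115 [-0.0056  0.002   0.115 ]
0.118 [-0.0064  0.002   0.118 ]
0.121 [-0.0071  0.002   0.121 ]
```

Call:
carry_out(rows=[[-0.004,0.0006,0,0,0,0],[-0.0037,0.0006,0.012,0,0,0],[-0.0037,0.0006,0.024,0,0,0],[-0.0037,0.0006,0.034,0,0,0],[-0.0037,0.0006,0.042,0,0,0],[-0.0037,0.0006,0.05,0,0,0],[-0.0037,0.0006,0.05,0,0,0],[-0.0037,0.0006,0.05,0,0,0]], force=60)

```text
t: 8.95
tool_pos: [0.5188, 0.0746, 0.1735]
orientation: [0.063, 2.538, -0.027]
force: [0.5, 0.6, -1.1]
opening: 0.0232
gripper_force: 60.0
```

Run:
```python
from h import *
t=np.radians(35);R=frame(tilt=t)
d=np.load("w3.npz");Rc,p,s=tool();print("moved in tool",(d["R"].T@(p-d["p"])).round(4),"F tool",(Rc.T@s["force"]).round(1))
print("turn to ideal",Ro.from_matrix(Rc.T@R).as_rotvec(degrees=True).round(2))
```

```text
moved in tool [-0.0026  0.0001  0.0506] F tool [0.2 0.7 1.1]
turn to ideal [-0.24 -0.44  0.17]
```

Call:
carry_out(rows=[[-0.0005,0.0003,0.008,0,0,0],[-0.0005,0.0003,0.016,0,0,0],[-0.0005,0.0003,0.022,0,0,0],[-0.0005,0.0003,0.025,0,0,0],[-0.0005,0.0003,0.025,0,0,0]])

```text
t: 9.57
tool_pos: [0.5332, 0.074, 0.1524]
orientation: [0.063, 2.539, -0.027]
force: [0.4, 0.5, 0.3]
opening: 0.0232
gripper_force: 60.0
```

Call:
carry_out(rows=[[0,0,0.002,0,0,0],[0,0,0.004,0,0,0],[0,0,0.004,0,0,0]])

```text
t: 9.95
tool_pos: [0.5357, 0.0741, 0.1501]
orientation: [0.063, 2.538, -0.026]
force: [-8.0, 0.7, 5.6]
opening: 0.0234
gripper_force: 60.0
```

Call:
carry_out(rows=[[0,0,0.001,0,0,0],[0,0,0.002,0,0,0],[0,0,0.002,0,0,0]])

```text
t: 10.32
tool_pos: [0.5362, 0.0741, 0.1479]
orientation: [0.063, 2.54, -0.026]
force: [-12.1, 0.6, 6.6]
opening: 0.0234
gripper_force: 60.0
```

Run:
```python
from h import *
im=robot.read_camera("scene");np.save("sc1.npy",im)
o=cv2.imread("pics/scene0.png")[:,:,::-1].copy()
blk=((0,0,0),(180,255,35))
print(blobs(o,*blk,(265,130,320,180)),blobs(im,*blk,(265,130,320,180)))
Rc,p,s=tool();print((Rc.T@s["force"]).round(1))
d=np.load("w3.npz");print((d["R"].T@(p-d["p"])).round(4))
for a in (0,.115): 
    q=np.array([-.23*np.cos(a)+.035*np.sin(a)+.08,0,.09+.035*np.cos(a)+.23*np.sin(a)]);print(proj("scene",dockpt([.652,-.0765,-.051],q)))
```

```text
[(171, [292.1, 158.6], [274, 150, 37, 19])] [(192, [292.1, 158.9], [274, 150, 37, 19])]
[  4.7   0.3 -11.5]
[-0.0024  0.0006  0.0815]
[[291.29179956 158.31771618]]
[[289.554278   152.17929692]]
```

Call:
carry_out(rows=[[0.0005,0,0.001,0,0,0],[0.001,0,0.002,0,0,0],[0.001,0,0.0025,0,0,0],[0.001,0,0.0025,0,0,0]])

```text
t: 10.88
tool_pos: [0.5369, 0.0741, 0.1452]
orientation: [0.063, 2.539, -0.026]
force: [-6.0, 0.9, 4.7]
opening: 0.0235
gripper_force: 60.0
```

```bash
cat > sk.py <<'E'
from h import *
im=robot.read_camera("scene")
blk=((0,0,0),(180,255,40))
print(blobs(im,*blk,(255,100,330,185),n=3))
Rc,p,s=tool();print("Ftool",(Rc.T@s["force"]).round(1))
d=np.load("w3.npz");print((d["R"].T@(p-d["p"])).round(4))
E
python3 sk.py
```

```text
[(208, [289.8, 152.6], [272, 144, 38, 20]), (87, [321.8, 122.4], [313, 119, 17, 8]), (26, [327.4, 135.3], [323, 131, 7, 10])]
Ftool [ 4.9  0.9 -7.4]
[-0.0014  0.0007  0.0841]
```

The handle has popped up: its centre moved to (289.8,152.6), which matches 0.115 rad. Withdrawing now.

Call:
carry_out(rows=[[0,0,-0.01,0,0,0],[0,0,-0.03,0,0,0],[0,0,-0.055,0,0,0],[0,0,-0.08,0,0,0],[0,0,-0.1,0,0,0],[0,0,-0.1,0,0,0]])

```text
t: 11.68
tool_pos: [0.4814, 0.0774, 0.2306]
orientation: [0.062, 2.533, -0.026]
force: [-0.2, 0.0, -0.9]
opening: 0.0231
gripper_force: 60.0
```

```bash
python3 sk.py
python3 - <<'E'
from h import *
R=Ro.from_rotvec([-0.07747889501000456, -3.1395471619015827, 0.00044243971551494307]).as_matrix()
to([.5393,.3595,.255],R)
E
```

```text
[(216, [289.7, 152.4], [272, 143, 38, 20]), (16, [257.2, 177.3], [255, 175, 5, 6]), (14, [268.4, 179.7], [266, 178, 5, 5])]
Ftool [1.3 0.3 0.9]
[-0.0031  0.0006 -0.0165]
shift [-0.0516, 0.2847, 0.0024] turn [-0.3, 34.8, 0.0] rows>= 4.6
```

Call:
carry_out(rows=[[-0.018,0.057,-0.002,0,7,0],[-0.032,0.114,-0.002,-0.1,14,0],[-0.045,0.171,-0.002,-0.2,22,0],[-0.052,0.228,0,-0.3,30,0],[-0.052,0.285,0.002,-0.3,34.8,0],[-0.052,0.285,0.002,-0.3,34.8,0],[-0.052,0.285,0.002,-0.3,34.8,0],[-0.052,0.285,0.002,-0.3,34.8,0]])

```text
t: 12.72
tool_pos: [0.539, 0.3592, 0.2524]
orientation: [-0.077, -3.135, 0.002]
force: [-0.1, -0.6, -1.4]
opening: 0.0235
gripper_force: 60.0
```

Run:
```python
from h import *
R=Ro.from_rotvec([-0.07747889501000456, -3.1395471619015827, 0.00044243971551494307]).as_matrix()
to([.5393,.3595,.102],R)
Rc,p,s=tool();im=robot.read_camera("wrist");cv2.imwrite("pics/w4.png",im[:,:,::-1]);np.savez("w4.npz",R=Rc,p=p)
print([(y,im[y,317:321].mean(0).round().astype(int).tolist()) for y in range(190,232)])
cv2.imwrite("pics/w4c.png",cv2.resize(im[120:280,220:420],None,fx=4,fy=3.7)[:,:,::-1][:600])
```

```text
shift [-0.0011, 0.0006, 0.1504] turn [-0.1, -0.3, 0.0] rows>= 2.4
[(190, [133, 111, 73]), (191, [130, 108, 68]), (192, [132, 110, 71]), (193, [134, 113, 73]), (194, [138, 116, 75]), (195, [150, 127, 82]), (196, [166, 141, 92]), (197, [178, 152, 102]), (198, [180, 155, 104]), (199, [182, 155, 104]), (200, [180, 155, 103]), (201, [177, 152, 102]), (202, [163, 140, 98]), (203, [136, 120, 93]), (204, [108, 102, 86]), (205, [98, 94, 85]), (206, [96, 92, 86]), (207, [96, 93, 86]), (208, [96, 95, 87]), (209, [95, 93, 86]), (210, [96, 94, 87]), (211, [96, 93, 86]), (212, [94, 92, 85]), (213, [96, 93, 86]), (214, [96, 93, 86]), (215, [95, 92, 85]), (216, [93, 92, 85]), (217, [93, 90, 84]), (218, [94, 92, 85]), (219, [96, 93, 86]), (220, [104, 103, 95]), (221, [108, 105, 98]), (222, [108, 103, 95]), (223, [106, 92, 86]), (224, [101, 71, 66]), (225, [91, 45, 40]), (226, [69, 19, 12]), (227, [42, 7, 13]), (228, [28, 8, 9]), (229, [46, 5, 7]), (230, [71, 5, 3]), (231, [89, 10, 6])]
```

View pics/w4c.png

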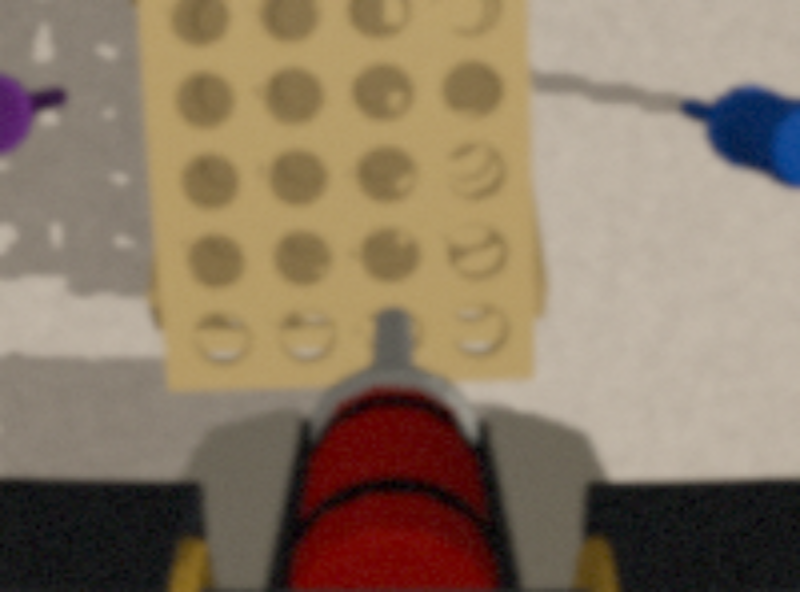

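Run:
```python
from h import *
d=np.load("w4.npz");z=d["p"][2]-.088
o,v=ray("wrist",(318.3,209.5),(np.eye(3),np.zeros(3)));print(d["p"],z,(o+v*(z-o[2])/v[2]).round(4))
```

```text
[0.53904508 0.35918613 0.25244956] 0.1644495646072209 [-0.0253  0.0013  0.1644]
```

Run:
```python
from h import *
d=np.load("w4.npz");z=d["p"][2]-.088
for q in((317.5,188.6),(318.3,209.5),(317,167)):
    o,v=ray("wrist",q,(np.eye(3),np.zeros(3)));print((o+v*(z-o[2])/v[2]).round(4))
```

```text
[-0.0015  0.0004  0.1644]
[-0.0253  0.0013  0.1644]
[ 0.0223 -0.0002  0.1644]
```

The pin sits unchanged in the grip. Its hole is in the second-last row, at about wrist (317.5,188.6), which agrees with the recorded grasp pose.

Call:
carry_out(rows=[[0,0,0.03,0,0,0],[0,0,0.055,0,0,0],[0,0,0.07,0,0,0],[0,0,0.08,0,0,0],[0,0,0.09,0,0,0],[0,0,0.1,0,0,0],[0,0,0.1,0,0,0]])

```text
t: 13.65
tool_pos: [0.5382, 0.3595, 0.1531]
orientation: [-0.077, -3.135, 0.001]
force: [-0.3, -0.0, -1.0]
opening: 0.0232
gripper_force: 60.0
```

Call:
carry_out(rows=[[-0.0005,0,0.015,0,0,0],[-0.001,0,0.03,0,0,0],[-0.001,0,0.04,0,0,0],[-0.001,0,0.047,0,0,0],[-0.001,0,0.0495,0,0,0],[-0.001,0,0.0495,0,0,0]])

```text
t: 14.4
tool_pos: [0.5396, 0.3597, 0.1047]
orientation: [-0.077, -3.136, 0.0]
force: [-0.2, 0.2, -0.4]
opening: 0.0231
gripper_force: 60.0
```

Call:
carry_out(rows=[[0,0,0.0015,0,0,0],[0,0,0.0025,0,0,0],[0,0,0.0025,0,0,0]])

```text
t: 14.78
tool_pos: [0.5395, 0.3596, 0.1021]
orientation: [-0.077, -3.136, 0.0]
force: [0.2, -0.6, -0.8]
opening: 0.023
gripper_force: 60.0
```

Call:
carry_out(rows=[[0,0,0,0,0,0],[0,0,0,0,0,0],[0,0,0,0,0,0],[0,0,0,0,0,0],[0,0,0,0,0,0]], jaw=100)

```text
t: 15.4
tool_pos: [0.5395, 0.3596, 0.1021]
orientation: [-0.077, -3.136, 0.0]
force: [-0.6, 0.4, -0.6]
opening: 0.0563
gripper_force: 0.0
```

Call:
carry_out(rows=[[0,0,-0.02,0,0,0],[0,0,-0.06,0,0,0],[0,0,-0.11,0,0,0],[0,0,-0.15,0,0,0],[0,0,-0.15,0,0,0]])

```text
t: 16.02
tool_pos: [0.5423, 0.3609, 0.2594]
orientation: [0.077, 3.136, 0.008]
force: [-0.9, -0.1, 0.1]
opening: 0.0566
gripper_force: 0.0
```

Run:
```python
from h import *
im=robot.read_camera("scene");t=robot.read_camera("top")
red=((0,90,60),(10,255,255))
print("pin",blobs(im,*red,(425,210,470,250)),blobs(t,*red,(165,215,205,245)))
R=frame(spin=np.pi/2);print(R.round(2))
to([.5077,-.069,.255],R)
```

```text
pin [(127, [449.3, 228.6], [444, 220, 12, 22])] []
[[ 0.05  1.    0.  ]
 [ 1.   -0.05  0.  ]
 [ 0.    0.   -1.  ]]
shift [0.0116, -0.4299, -0.0018] turn [-0.1, -0.2, 90.1] rows>= 8.4
```

Call:
carry_out(rows=[[0.002,-0.05,0,0,0,10],[0.003,-0.1,0,0,0,20],[0.004,-0.15,0,0,0,30],[0.006,-0.2,0,0,0,40],[0.007,-0.25,0,0,0,50],[0.008,-0.3,0,0,0,60],[0.01,-0.35,0,0,0,70],[0.011,-0.4,0,0,0,80],[0.012,-0.43,0,0,0,90],[0.012,-0.43,0,0,0,90],[0.012,-0.43,0,0,0,90]])

```text
t: 17.5
tool_pos: [0.5064, -0.0685, 0.2513]
orientation: [-2.269, -2.166, 0.006]
force: [0.1, -0.3, 0.4]
opening: 0.0564
gripper_force: 0.0
```

Run:
```python
from h import *
im=robot.read_camera("scene");t=robot.read_camera("top")
red=((0,90,60),(10,255,255))
print("pin",blobs(im,*red,(425,210,470,250)),blobs(t,*red,(165,215,205,245)))
R,p,s=tool();w=robot.read_camera("wrist");cv2.imwrite("pics/w5.png",w[:,:,::-1]);T=(R,p)
q=proj("wrist",dockpt([.652,-.0765,-.051],[[-.1445,.059,.151],[-.1445,0,.151],[-.1445,-.059,.151]]),T);print(q)
print(s["q"].round(2),p,blobs(w,(0,0,0),(180,255,45),(int(q[1,0]-40),int(q[:,1].min()-30),int(q[1,0]+40),int(q[:,1].max()+30))))
to([.5077,-.069,.132],frame(spin=np.pi/2))
```

```text
pin [(118, [449.4, 228.6], [443, 221, 13, 21])] [(82, [181.7, 228.8], [177, 224, 10, 10])]
[[320.78119828 136.99775894]
 [320.32255197 203.35408656]
 [319.84987034 263.03155768]]
[-0.23 -0.12  1.68 -0.    1.59 -0.19] [ 0.50676838 -0.06807338  0.2517338 ] [(2130, [321.1, 198.9], [313, 136, 18, 129])]
shift [-0.0009, 0.0015, 0.1199] turn [-0.3, -0.0, 0.3] rows>= 1.9
```

View pics/w5.png

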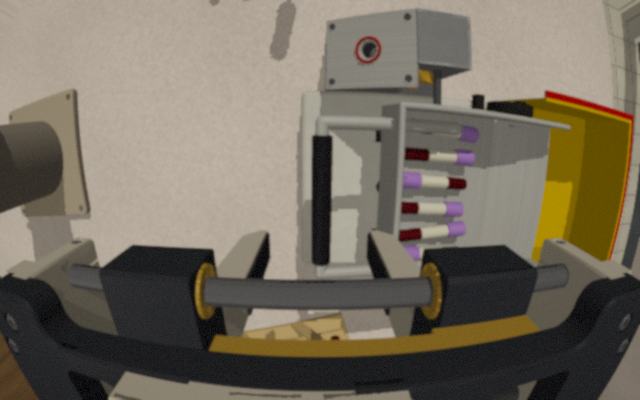

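The wrist view shows the handle bar at columns 313-331, rows 136-264, as predicted, and the six tubes in the tub.

Call:
carry_out(rows=[[-0.001,0.0015,0.04,0,0,0],[-0.001,0.0015,0.08,0,0,0],[-0.001,0.0015,0.105,0,0,0],[-0.001,0.0015,0.12,0,0,0],[-0.001,0.0015,0.12,0,0,0]], jaw=130)

```text
t: 18.27
tool_pos: [0.5073, -0.0696, 0.1314]
orientation: [-2.271, -2.164, 0.007]
force: [-0.5, 0.2, 0.3]
opening: 0.0455
gripper_force: 0.0
```

Call:
carry_out(rows=[[0,0,0,0,0,0],[0,0,0,0,0,0],[0,0,0,0,0,0],[0,0,0,0,0,0],[0,0,0,0,0,0]], jaw=255, force=25)

```text
t: 18.9
tool_pos: [0.5088, -0.0705, 0.1329]
orientation: [-2.275, -2.165, 0.003]
force: [5.0, 0.2, 0.3]
opening: 0.0171
gripper_force: 25.0
```

Run:
```python
from h import *
R,p,s=tool();print(p,(R.T@s["force"]).round(1),s["opening"],s["q"].round(2))
c=lambda a:np.array([.08-.23*np.cos(a)+.035*np.sin(a),.09+.035*np.cos(a)+.23*np.sin(a)])
for a in np.arange(.115,1.2,.05): d=c(a)-c(.115);print(round(a,3),[0,round(d[0],4),round(-d[1],4)])
```

```text
[ 0.50878119 -0.07050042  0.13292357] [ 0.4  5.  -0.3] 0.01712742063124144 [-0.24 -0.04  1.83 -0.    1.36 -0.19]
0.115 [0, np.float64(0.0), np.float64(-0.0)]
0.165 [0, np.float64(0.0033), np.float64(-0.0111)]
0.215 [0, np.float64(0.0072), np.float64(-0.0221)]
0.265 [0, np.float64(0.0117), np.float64(-0.0329)]
0.315 [0, np.float64(0.0166), np.float64(-0.0434)]
0.365 [0, np.float64(0.0221), np.float64(-0.0536)]
0.415 [0, np.float64(0.0281), np.float64(-0.0636)]
0.465 [0, np.float64(0.0346), np.float64(-0.0733)]
0.515 [0, np.float64(0.0415), np.float64(-0.0826)]
0.565 [0, np.float64(0.0489), np.float64(-0.0915)]
0.615 [0, np.float64(0.0568), np.float64(-0.1001)]
0.665 [0, np.float64(0.0651), np.float64(-0.1083)]
0.715 [0, np.float64(0.0737), np.float64(-0.1161)]
0.765 [0, np.float64(0.0828), np.float64(-0.1234)]
0.815 [0, np.float64(0.0922), np.float64(-0.1302)]
0.865 [0, np.float64(0.1019), np.float64(-0.1366)]
0.915 [0, np.float64(0.112), np.float64(-0.1425)]
0.965 [0, np.float64(0.1223), np.float64(-0.1478)]
1.015 [0, np.float64(0.1328), np.float64(-0.1527)]
1.065 [0, np.float64(0.1436), np.float64(-0.157)]
1.115 [0, np.float64(0.1547), np.float64(-0.1608)]
1.165 [0, np.float64(0.1658), np.float64(-0.164)]
```

Call:
carry_out(rows=[[0,0.0048,-0.011,0,0,0],[0,0.0087,-0.022,0,0,0],[0,0.0132,-0.033,0,0,0],[0,0.018,-0.0434,0,0,0],[0,0.0236,-0.0536,0,0,0],[0,0.0296,-0.0636,0,0,0],[0,0.036,-0.0733,0,0,0],[0,0.043,-0.0826,0,0,0],[0,0.0504,-0.0915,0,0,0],[0,0.0583,-0.1,0,0,0],[0,0.0583,-0.1,0,0,0]])

```text
t: 20.27
tool_pos: [0.5646, -0.0735, 0.2352]
orientation: [-2.272, -2.162, 0.01]
force: [-22.6, -0.2, 17.0]
opening: 0.017
gripper_force: 25.0
```

Run:
```python
from h import *
R,p,s=tool();print(p,(R.T@s["force"]).round(1),s["opening"],s["q"].round(2))
c=lambda a:np.array([.08-.23*np.cos(a)+.035*np.sin(a),.09+.035*np.cos(a)+.23*np.sin(a)])
for a in np.arange(.665,1.2,.05): d=c(a)-c(.615);print(round(a,3),[0,round(d[0],4),round(-d[1],4)])
im=robot.read_camera("scene");cv2.imwrite("pics/s2.png",im[:,:,::-1])
# tool origin in dock + grasp -> angle
g=p+R[:,2]*-.0188;Rd=Ro.from_euler("z",-.051).as_matrix();q=Rd.T@(g-[.652,-.0765,0]);print(q,np.arctan2(q[2]-.09,.08-q[0])-np.arctan2(.035,.23),np.hypot(q[2]-.09,.08-q[0]))
```

```text
[ 0.56459599 -0.07349839  0.23521874] [ -1.3 -22.7 -16.8] 0.01696169192833186 [-0.22  0.05  1.54 -0.    1.56 -0.17]
0.665 [0, np.float64(0.0083), np.float64(-0.0082)]
0.715 [0, np.float64(0.0169), np.float64(-0.0159)]
0.765 [0, np.float64(0.026), np.float64(-0.0232)]
0.815 [0, np.float64(0.0354), np.float64(-0.0301)]
0.865 [0, np.float64(0.0451), np.float64(-0.0365)]
0.915 [0, np.float64(0.0552), np.float64(-0.0423)]
0.965 [0, np.float64(0.0655), np.float64(-0.0477)]
1.015 [0, np.float64(0.076), np.float64(-0.0526)]
1.065 [0, np.float64(0.0868), np.float64(-0.0569)]
1.115 [0, np.float64(0.0979), np.float64(-0.0606)]
1.165 [0, np.float64(0.109), np.float64(-0.0639)]
[-0.08728936 -0.00143697  0.2540181 ] 0.6245093552160913 0.23428117288238065
```

Call:
carry_out(rows=[[0,-0.0025,-0.0025,0,0,0],[0,0.0055,-0.011,0,0,0],[0,0.0139,-0.019,0,0,0],[0,0.023,-0.0265,0,0,0],[0,0.032,-0.0335,0,0,0],[0,0.032,-0.0335,0,0,0]])

```text
t: 21.08
tool_pos: [0.5997, -0.0754, 0.2674]
orientation: [-2.275, -2.165, 0.004]
force: [-5.6, -3.6, 4.9]
opening: 0.0175
gripper_force: 25.0
```

View pics/s2.png

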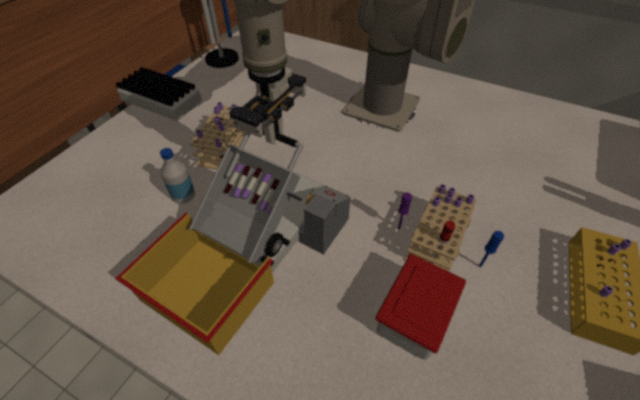

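The picture shows the skip lifted in the gripper at about 0.6 rad. The tubes are still in the tub near (255,185), and the red pin is upright in its rack at (447,231).

Call:
carry_out(rows=[[0,0.009,-0.007,0,0,0],[0,0.0192,-0.0128,0,0,0],[0,0.0295,-0.0182,0,0,0],[0,0.04,-0.0232,0,0,0],[0,0.0508,-0.0275,0,0,0],[0,0.0508,-0.0275,0,0,0]])

```text
t: 21.82
tool_pos: [0.6506, -0.0779, 0.2943]
orientation: [-2.276, -2.165, 0.003]
force: [-4.0, -4.5, 5.3]
opening: 0.0172
gripper_force: 25.0
```

Call:
carry_out(rows=[[0,0.011,-0.0039,0,0,0],[0,0.022,-0.0073,0,0,0],[0,0.022,-0.0073,0,0,0]])

```text
t: 22.2
tool_pos: [0.6722, -0.0789, 0.3009]
orientation: [-2.275, -2.165, 0.004]
force: [-2.2, -5.4, 5.0]
opening: 0.017
gripper_force: 25.0
```

Run:
```python
from h import *
R,p,s=tool();print(p,(R.T@s["force"]).round(1),s["opening"],s["q"].round(2))
im=robot.read_camera("scene");t=robot.read_camera("top")
v=np.vstack([cv2.resize(im[130:340,110:370],(640,300)),cv2.resize(t[40:260,270:450],(640,300))]);cv2.imwrite("pics/s3.png",v[:,:,::-1])
```

```text
[ 0.67219996 -0.07886318  0.30090408] [-5.5 -2.  -5. ] 0.01704087487950294 [-0.19  0.33  1.11 -0.    1.7  -0.14]
```

View pics/s3.png

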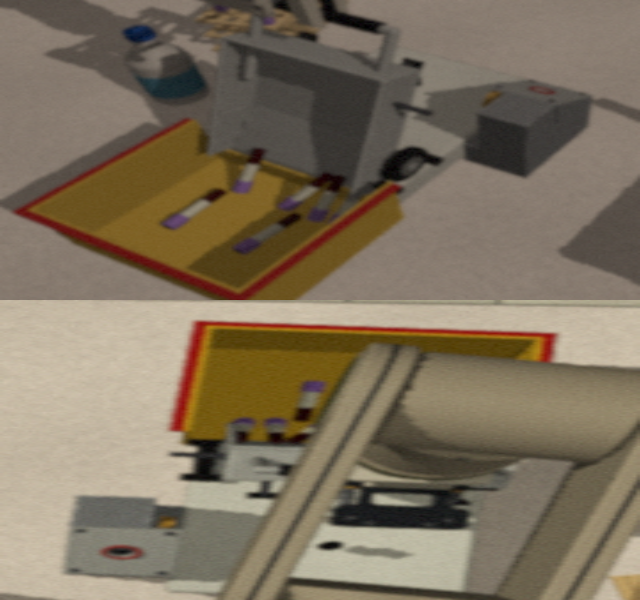

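The picture shows five tubes in the bin: scene crop (250,170), (195,208), (267,233), (305,190) and (327,197). The sixth is not visible, so I'm checking with the networks.

```bash
cat > tubes.py <<'E'
from h import *
Rd=Ro.from_euler("z",-.051).as_matrix()
for c in("scene","top","wrist"):
    R,p,s=tool();im=robot.read_camera(c)
    for d in robot.outline_of(c,"tube0"):
        x=Rd.T@(onz(ray(c,d["pixel"],(R,p)),.02)-[.652,-.0765,0])
        print(c,round(d["conf"],2),np.round(d["pixel"]),int(d["pixels"].sum()),"dock@z.02",x.round(3)[:2])
    if c=="scene":
        print(blobs(im,(125,60,50),(150,255,255),(110,170,290,320),n=12,mina=4))
    np.save(f"tb_{c}.npy",im)
E
python3 tubes.py
```

```text
scene 0.69 [210. 248.] 202 dock@z.02 [ 0.137 -0.061]
scene 0.63 [187. 278.] 200 dock@z.02 [ 0.228 -0.052]
scene 0.62 [242. 271.] 168 dock@z.02 [0.147 0.051]
scene 0.6 [216. 297.] 186 dock@z.02 [0.229 0.041]
scene 0.51 [231. 267.] 158 dock@z.02 [0.151 0.02 ]
[(47, [180.9, 284.5], [177, 280, 9, 9]), (45, [209.8, 301.5], [206, 298, 9, 8]), (30, [238.6, 280.3], [236, 277, 6, 7]), (30, [207.9, 260.4], [205, 257, 6, 7]), (28, [226.9, 272.6], [224, 269, 7, 7])]
top 0.7 [359. 113.] 152 dock@z.02 [0.216 0.023]
top 0.51 [353. 141.] 33 dock@z.02 [0.138 0.034]
top 0.44 [194. 166.] 4022 dock@z.02 [0.036 0.446]
top 0.42 [336. 134.] 73 dock@z.02 [0.154 0.082]
top 0.4 [346. 132.] 106 dock@z.02 [0.16  0.053]
top 0.27 [340. 158.] 1013 dock@z.02 [0.089 0.064]
wrist 0.97 [445. 206.] 381 dock@z.02 [ 0.221 -0.054]
wrist 0.8 [407. 153.] 305 dock@z.02 [0.151 0.027]
wrist 0.64 [409. 119.] 293 dock@z.02 [0.152 0.078]
wrist 0.57 [409. 138.] 261 dock@z.02 [0.152 0.05 ]
wrist 0.55 [406. 201.] 327 dock@z.02 [ 0.154 -0.047]
```

All six tubes are accounted for. Across the views they sit in two groups in the bin: dock x of about 0.15 (y -0.05, 0.02, 0.05, 0.08) and about 0.22-0.23 (y -0.05, 0.04). Lowering along the same arc.

Call:
carry_out(rows=[[0,-0.011,0.0033,0,0,0],[0,-0.022,0.0073,0,0,0],[0,-0.0327,0.0117,0,0,0],[0,-0.0431,0.0167,0,0,0],[0,-0.0533,0.0222,0,0,0],[0,-0.0633,0.0282,0,0,0],[0,-0.0728,0.0348,0,0,0],[0,-0.0823,0.0417,0,0,0],[0,-0.0915,0.0492,0,0,0],[0,-0.1002,0.0573,0,0,0],[0,-0.1073,0.0658,0,0,0],[0,-0.1073,0.0658,0,0,0]])

```text
t: 24.1
tool_pos: [0.5625, -0.0718, 0.2335]
orientation: [-2.27, -2.163, 0.006]
force: [-2.6, 4.2, 3.5]
opening: 0.0174
gripper_force: 25.0
```

```bash
python3 tubes.py
```

```text
scene 0.77 [184. 276.] 179 dock@z.02 [ 0.229 -0.06 ]
scene 0.73 [242. 274.] 156 dock@z.02 [0.154 0.055]
scene 0.63 [208. 250.] 151 dock@z.02 [ 0.143 -0.063]
scene 0.55 [233. 273.] 94 dock@z.02 [0.161 0.034]
scene 0.46 [217. 296.] 199 dock@z.02 [0.227 0.04 ]
[(46, [180.8, 284.6], [177, 281, 9, 8]), (42, [209.8, 301.3], [206, 298, 9, 8]), (34, [240.5, 282.1], [237, 279, 9, 7]), (33, [207.6, 259.7], [205, 257, 6, 7]), (31, [228.8, 274.4], [226, 271, 7, 7])]
top 0.67 [475. 276.] 4211 dock@z.02 [-0.191 -0.311]
top 0.61 [389. 112.] 142 dock@z.02 [ 0.225 -0.057]
top 0.52 [342. 129.] 35 dock@z.02 [0.168 0.067]
top 0.5 [353. 132.] 84 dock@z.02 [0.163 0.035]
top 0.47 [356. 115.] 171 dock@z.02 [0.211 0.032]
wrist 0.72 [404. 152.] 73124 dock@z.02 [0.017 0.037]
wrist 0.69 [533. 162.] 310 dock@z.02 [0.225 0.032]
wrist 0.6 [525. 219.] 352 dock@z.02 [ 0.225 -0.054]
```

Call:
carry_out(rows=[[0,-0.0089,0.0088,0,0,0],[0,-0.0161,0.0179,0,0,0],[0,-0.0227,0.0274,0,0,0],[0,-0.029,0.0373,0,0,0],[0,-0.0347,0.0476,0,0,0],[0,-0.0399,0.0581,0,0,0],[0,-0.0445,0.0688,0,0,0],[0,-0.0486,0.0799,0,0,0],[0,-0.0521,0.0911,0,0,0],[0,-0.0542,0.098,0,0,0],[0,-0.0542,0.098,0,0,0]])

```text
t: 25.78
tool_pos: [0.5089, -0.0696, 0.136]
orientation: [-2.272, -2.163, 0.004]
force: [-1.1, 5.0, 0.3]
opening: 0.017
gripper_force: 25.0
```

Run:
```python
from h import *
R,p,s=tool();print(p,(R.T@s["force"]).round(1),s["opening"])
c=lambda a:np.array([.08-.23*np.cos(a)+.035*np.sin(a),.09+.035*np.cos(a)+.23*np.sin(a)])
for a in(.115,.08,.04,0,-.02,-.03): d=c(a)-c(.135);print(a,round(d[0],4),round(-d[1],4))
```

```text
[ 0.50894472 -0.06959502  0.13604589] [ 5.  -1.3 -0.2] 0.01697824536546903
0.115 -0.0013 0.0045
0.08 -0.0033 0.0124
0.04 -0.0052 0.0215
0 -0.0068 0.0306
-0.02 -0.0075 0.0352
-0.03 -0.0077 0.0376
```

Call:
carry_out(rows=[[0,-0.0013,0.0045,0,0,0],[0,-0.0025,0.009,0,0,0],[0,-0.0036,0.0135,0,0,0],[0,-0.0045,0.018,0,0,0],[0,-0.0053,0.022,0,0,0],[0,-0.006,0.026,0,0,0],[0,-0.0066,0.029,0,0,0],[0,-0.0068,0.0306,0,0,0],[0,-0.0068,0.0306,0,0,0]], force=50)

```text
t: 26.9
tool_pos: [0.503, -0.0693, 0.1069]
orientation: [-2.273, -2.164, 0.002]
force: [-2.1, 7.6, 7.0]
opening: 0.0168
gripper_force: 50.0
```

Call:
carry_out(rows=[[0,-0.0003,0.002,0,0,0],[0,-0.0006,0.0035,0,0,0],[0,-0.0006,0.0045,0,0,0],[0,-0.0006,0.0045,0,0,0]])

```text
t: 27.4
tool_pos: [0.5024, -0.0692, 0.1025]
orientation: [-2.273, -2.164, 0.002]
force: [-2.2, 6.6, 6.9]
opening: 0.0166
gripper_force: 50.0
```

Call:
carry_out(rows=[[0,0,0.001,0,0,0],[0,0,0.002,0,0,0],[0,0,0.002,0,0,0]])

```text
t: 27.78
tool_pos: [0.5022, -0.0692, 0.1006]
orientation: [-2.273, -2.164, 0.003]
force: [-3.7, 8.2, 8.0]
opening: 0.0169
gripper_force: 50.0
```

Call:
carry_out(rows=[[0,0,0.001,0,0,0],[0,0,0.0015,0,0,0],[0,0,0.0015,0,0,0]])

```text
t: 28.15
tool_pos: [0.5022, -0.0692, 0.1003]
orientation: [-2.273, -2.164, 0.003]
force: [-9.6, 8.5, 19.4]
opening: 0.0167
gripper_force: 50.0
```

Call:
carry_out(rows=[[0,0,-0.002,0,0,0],[0,0.0003,-0.004,0,0,0],[0,0.0006,-0.006,0,0,0],[0,0.001,-0.0085,0,0,0],[0,0.001,-0.0085,0,0,0]])

```text
t: 28.78
tool_pos: [0.503, -0.0693, 0.1071]
orientation: [-2.273, -2.164, 0.003]
force: [-0.6, 6.7, 4.5]
opening: 0.0168
gripper_force: 50.0
```

Call:
carry_out(rows=[[0,0.0002,-0.0015,0,0,0],[0,0.0004,-0.003,0,0,0],[0,0.0005,-0.004,0,0,0],[0,0.0005,-0.004,0,0,0]])

```text
t: 29.28
tool_pos: [0.5034, -0.0693, 0.1097]
orientation: [-2.273, -2.164, 0.003]
force: [5.2, 5.8, -6.3]
opening: 0.0166
gripper_force: 50.0
```

The pull is now resisted at about level, so the catch holds. Releasing.

Call:
carry_out(rows=[[0,0,0.001,0,0,0],[0,0,0.0015,0,0,0]])

```text
t: 29.52
tool_pos: [0.5033, -0.0693, 0.1089]
orientation: [-2.272, -2.163, 0.004]
force: [0.4, 5.2, 2.1]
opening: 0.0166
gripper_force: 50.0
```

Call:
carry_out(rows=[[0,0,0,0,0,0],[0,0,0,0,0,0],[0,0,0,0,0,0],[0,0,0,0,0,0]], jaw=130)

```text
t: 30.02
tool_pos: [0.5034, -0.0703, 0.1091]
orientation: [-2.274, -2.164, 0.005]
force: [-0.1, -0.4, -0.5]
opening: 0.0451
gripper_force: 0.0
```

Call:
carry_out(rows=[[0,0,-0.02,0,0,0],[0,0,-0.06,0,0,0],[0,0,-0.12,0,0,0],[0,0,-0.16,0,0,0],[0.01,-0.05,-0.2,0,0,0],[0.01,-0.08,-0.22,0,0,0],[0.01,-0.08,-0.22,0,0,0]])

```text
t: 30.9
tool_pos: [0.425, -0.0564, 0.3324]
orientation: [2.274, 2.164, -0.001]
force: [0.9, 1.1, -0.4]
opening: 0.0454
gripper_force: 0.0
```

```bash
python3 tubes.py
python3 - <<'E'
from h import *
im=np.load("tb_scene.npy");t=np.load("tb_top.npy");red=((0,90,60),(10,255,255))
print("handle",blobs(im,(0,0,0),(180,255,40),(255,130,320,185),n=2));print("pin",blobs(im,*red,(425,210,470,250)),blobs(t,*red,(165,215,205,245)))
print("purple in skip/bin top",blobs(t,(125,60,50),(150,255,255),(320,55,430,240),n=12,mina=4))
s=tool()[2];print(s["t"],s["force"],s["opening"])
E
```

```text
scene 0.75 [244. 274.] 211 dock@z.02 [0.151 0.057]
scene 0.58 [204. 251.] 167 dock@z.02 [ 0.151 -0.068]
scene 0.53 [216. 297.] 204 dock@z.02 [0.23 0.04]
scene 0.46 [186. 278.] 198 dock@z.02 [ 0.23  -0.053]
scene 0.45 [256. 267.] 88 dock@z.02 [0.122 0.072]
[(46, [181.0, 284.6], [177, 281, 9, 8]), (41, [209.7, 301.3], [206, 298, 9, 8]), (32, [207.5, 259.7], [205, 257, 6, 7]), (30, [228.7, 274.4], [226, 271, 7, 7]), (24, [240.2, 282.8], [238, 280, 6, 7])]
top 0.63 [358. 157.] 19280 dock@z.02 [0.098 0.017]
top 0.59 [343. 130.] 58 dock@z.02 [0.167 0.064]
top 0.58 [337. 133.] 27 dock@z.02 [0.158 0.078]
top 0.42 [358. 113.] 125 dock@z.02 [0.217 0.026]
top 0.39 [358. 130.] 47 dock@z.02 [0.171 0.022]
top 0.35 [195. 259.] 3898 dock@z.02 [-0.207  0.419]
wrist 0.57 [554. 207.] 103 dock@z.02 [ 0.238 -0.053]
wrist 0.53 [560. 164.] 64 dock@z.02 [0.238 0.033]
handle [(181, [292.2, 158.7], [274, 150, 37, 19])]
pin [(120, [449.5, 228.2], [443, 220, 13, 22])] [(82, [181.6, 228.7], [177, 224, 10, 10])]
purple in skip/bin top [(31, [389.9, 105.0], [388, 102, 5, 7]), (29, [357.7, 103.0], [355, 100, 6, 7]), (25, [358.5, 130.5], [356, 128, 6, 6]), (22, [341.3, 128.0], [337, 126, 10, 5]), (14, [383.9, 133.3], [382, 132, 5, 4])]
31.2 [-0.21625007  0.00655119 -0.87396678] 0.04549271526824786
```

```bash
python3 -c "
from plant import robot
print(robot.close_job())"
```

```text
the job is handed in; nothing more can be done
None
```

The job is handed in, with no verdict returned: by the last camera and force readings, the pin is back in its rack hole, the handle is down with the catch holding, and all six tubes appear to be in the yellow bin (one partly hidden, leaning on the near wall).

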